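# Find the release notch of a screen-printing clamp by touch

### The arm

A 7-joint arm with a two-finger parallel gripper is mounted at the origin on the work surface. World frame = base frame: x ahead of the robot, y to its left, z up, the work surface at z = 0. Lengths are in mm, angles in rad, forces in N, time in s.
With the tool pointing down it reaches from about 400 to 850 mm from the base axis. Payload 6.9 kg.
Tool frame: the origin (TCP) lies on the centre line of the jaws, within the pads' length; the fingertips stand arm.tips_ahead ahead of it and the grasp point (between the pads) is the TCP (arm.tips_ahead is the distance from the TCP to the fingertips, in mm); z points along the fingers, y is the line along which they close (so a half turn about z gives the same grasp; the last joint's range is limited). The gripper opens to 85 mm and grips with 20 to 120 N. Pads are 22 mm wide; open, the fingers measure 114 mm over their backs; the gripper's body (76 mm by 85 mm) begins 54 mm behind the grasp point. The pads swing forward as they close: fully open they stand 13 mm farther back than shut.
Start: joints at [0.105, 0.507, -0.238, 1.5, 0.126, 1.149, -0.155], TCP at [624.99, -0.026, 250.275] pointing down, gripper open.
Joint ranges: [-3.08, 3.08], [-0.24, 2.05], [-1.43, 1.35], [0, 2.5], [-1.52, 4.66], [0.17, 1.96], [-2.89, 2.89]. Speed limits (rad/s): [2.39, 2.39, 3.14, 3.14, 3.14, 3.14, 3.14].

### API

Orientations are given as a rotation vector (axis times angle).
In Python, from bench import arm gives the robot as it stands. Calls block until the motion is done:
- arm.move_pose(position, orientation): joint-space move of the TCP to a pose.
- arm.line_to(position, feed=150, rotation=None): straight line of the TCP; rotation=None keeps the orientation; feed is the mean speed in mm/s.
- arm.move_joints(angles): joint-space move.
- arm.gripper_to(opening, grasp_force=None): finger opening in mm; grasp_force is the grip in N (None keeps the last); returns when the fingers have stopped.
- arm.dwell(seconds).
- arm.inverse_kinematics(position, orientation): joint angles nearest the present ones, or None.
- arm.sense(): the state.
- arm.grab_frame(name): name is "scene" or "side" or "wrist"; returns a dict with "frame" (420x560x3 uint8, blue, green, red), "z_map" (420x560 float32, mm along the optical axis (not along the pixel's ray), 0 where there is no reading), "camera_matrix" (3x3 intrinsics, pixels), "rvec" (rotation vector, rad) and "tvec" (3), from world to camera coordinates, as OpenCV has them. Camera axes: x right, y down, z forward; pixel columns grow to the right and rows downward; lengths in mm; the calibration is good to about 2 mm. A picture is of the moment at which its call begins.
A pose or a line that the arm cannot do raises arm.IKError and nothing moves.
- arm.sign_off(): hands the job in; it is judged then, once.
Trained networks look in the newest picture that a camera, given by its name, has taken for a name from the list of things; names that differ only in an ending like _2 or _b are one class to them, and where a whole thing is asked for, a point or a joint stands for the part that bears it (a point fixed in the world has none). Each returns a list of dicts, best first, with "conf" (0 to 1); they miss things now and then, are a little off and sometimes report something else, mostly with a low value. They report only what shows in the picture. A call takes as long as a camera call.
- arm.look_for(camera, thing): "bbox" ([centre column, centre row, width, height] in pixels, round what is visible of it).
- arm.cut_out(camera, thing): "region" (420x560 bool, what is visible of it) and "bbox" ([centre column, centre row, width, height] in pixels, round what is visible of it).
The state is a dict: "t": time; "joint_positions": joint angles; "qvel": joint speeds; "tau": joint torques, N m; "ee_pos": TCP position; "tcp_rot": TCP orientation; "force": force on the tool from outside, world axes, zero at the start; "torque": the same for the moment, N m; "grip_width": finger opening in mm; "gripper_force": force on a finger pad.
Only numpy, scipy, OpenCV 4.12 (cv2) and the standard library are available. Lean on these libraries where they do the work, as an engineer would, in place of code of your own. Each camera call takes 0.05 s, during which the arm holds its last target. There are 200 camera calls.

### The job

The printing screen is locked under the jaw of the aluminium clamp bar. Put a fingertip on the bar's red end and slide it along the top edge with a light touch until it drops into the release notch, then press the tongue inside the notch fully down so that the jaw unlocks, and take the hand away. Only touch and press: do not push or lift the screen, the squeegee or anything else lying about.

Things in the scene. Friction and masses are not known exactly. Their poses are not given: they have to be found in the camera images.
- base: Printing base, fixed: plywood board 360 x 440 x 10 mm with an aluminium clamp bar along its edge nearest the robot. Origin on the table under the middle of the bar; +y runs along the bar away from its red end, +x across the bar to the screen, z up. Bar: rigid, 30 mm wide (x -15 to 15), 410 mm long (y -205 to 205), flat top edge (within 0.5 mm) 66 mm above the table.
- bar_start (a point): Middle of the top face of the bar's red end (40 mm long), 66 mm above the table: base point (0, -185, 66) mm, same axes as the base. The sweep starts here and runs to +y. A few newtons are enough for the sweep; the bar must never be pressed with over 80 N.
- bar_mid (a point): Middle of the bar's top edge: base point (0, 0, 66) mm, same axes. NOT the notch: the one release notch lies anywhere with its middle from y = -60 to +60 mm of this point, a new place each time. It is 48 mm long along y, open across the bar's whole width; the flat tongue lies in it 7 mm below the edge. From above it shows as a break in the edge.
- tongue (a joint): Flat steel tongue in the notch, 44 mm along the bar x 27 mm across, centred in the notch: how far it is pressed down, in m: 0 = up (7 mm below the bar's top edge), 0.008 = fully down on its stop (15 mm below the edge). Takes 4 to 5 N, stays where it is left, and lifts the jaw as it goes down.
- jaw_mid (a point): On the grey jaw plate along the bar's far side, half-way along the bar, at the plate's closed height. The plate is 280 mm long and shifts along the bar with the notch; it reaches from x = 16 to 52 mm of the base; its top is 42 mm above the table, its lip 51 mm when open. Moved by the tongue only.
- screen_mid (a point): Loose screen frame, 280 x 360 x 25 mm, aluminium with blue mesh, lying on the board beyond the bar under the jaw; its middle, half-way up. Its top is 35 mm above the table. Leave alone.
- squeegee: Squeegee with a wooden handle and dark blue blade, 78 x 200 x 22 mm, lying on the mesh. Origin under its middle. Leave alone.
- tape: Roll of white tape, diameter 90 mm, 48 mm high, on the table on the robot's side of the bar. Origin under its middle. Leave alone.
- spatula: Red spatula, 190 mm long, lying on the table on the robot's side of the bar. Leave alone.
- tub: Green open ink tub, diameter 100 mm, 100 mm high, at one side. Leave alone.
- inkjar: Blue ink jar with white lid, diameter 72 mm, 85 mm high, at one side. Leave alone.
- spray: White bottle with black cap, diameter 60 mm, 150 mm high, at one side. Leave alone.
- roller: Ink roller with a wooden handle, 110 mm wide, 36 mm high, at one side. Leave alone.

How it is judged:
By the outcome, as a careful person would: the job done as asked, in the order asked, and still so for the second after the job is handed in, with the robot touching nothing.
It also fails if it takes over 72 s, if anything falls off the work surface, if the arm or the gripper's body presses on something with over 40 N, if the wrist force passes 120 N, or if a joint passes its speed limit or range.

## Working session

There is one attempt and no reset: what is moved stays moved. The work goes in short steps, each a Python script; the robot and the scene stay as the last script left them, time stands still between calls to the robot, and variables do not carry over. Pictures are saved under pics/ and viewed, at most 10 in all, crops included, and the job is handed in when it is done.

```bash
mkdir -p pics; cat > h.py <<'E'
import numpy as np, cv2
from bench import arm
def world(f, mask=None):
    z=f["z_map"].astype(float); v,u=np.nonzero((z>0)&(mask if mask is not None else True))
    K=f["camera_matrix"]; d=z[v,u]
    pc=np.stack([(u-K[0,2])/K[0,0]*d,(v-K[1,2])/K[1,1]*d,d],1)
    R=cv2.Rodrigues(np.array(f["rvec"],float))[0]
    return (pc-np.array(f["tvec"],float).ravel())@R, u, v
E
python3 - <<'E'
from h import *
s=arm.sense(); print(s["t"],s["tcp_rot"],s["force"],s["grip_width"],arm.tips_ahead)
fs=[]
for c in ["scene","wrist"]:
    f=arm.grab_frame(c); fs.append(f["frame"]); np.savez(c+".npz",**f)
    for t in ["base","tongue","tape","bar_start"]:
        try:
            for r in arm.cut_out(c,t)[:2]:
                p,u,v=world(f,r["region"]); print(c,t,round(r["conf"],2),np.round(r["bbox"]),np.round(np.median(p,0)), np.round(p.min(0)),np.round(p.max(0)))
        except Exception as e: print(c,t,e)
    cv2.imwrite(f"pics/{c}1.png",f["frame"])
E
```

```text
0.0 [-2.22053188e+00 -2.22063772e+00  2.02287706e-03] [-0.21246802 -0.45335508 -0.17899862] 85.7618713134671 19.0
scene base 0.59 [314. 254. 190. 174.] [556. -76.  11.] [ 456. -201.   -7.] [851. 265. 301.]
scene tape 0.9 [207. 226.  35.  32.] [385. -91.  31.] [ 335. -135.   -6.] [428. -14.  52.]
scene tape 0.31 [314. 250. 185. 170.] [556. -77.  11.] [ 453. -201.   -6.] [852. 257. 313.]
scene bar_start 0.69 [315. 252. 184. 172.] [557. -77.  11.] [ 457. -201.   -7.] [852. 263. 291.]
scene bar_start 0.58 [261. 190.  47.  48.] [414. 137.   2.] [376.  -8. -10.] [572. 212. 269.]
wrist base 0.9 [302. 170. 367. 340.] [524.  39.  43.] [ 457. -209.   -1.] [855. 187.  69.]
wrist tongue 0.86 [165. 169.  34.  45.] [507.  26.  59.] [491.   0.  48.] [520.  47.  62.]
wrist tongue 0.34 [301. 170. 370. 340.] [524.  39.  43.] [ 467. -199.   -1.] [848. 187. 273.]
wrist tape 0.75 [ 78. 257.  94.  84.] [378. -86.  35.] [ 311. -163.   -2.] [425. -43.  51.]
wrist bar_start 0.68 [301. 172. 368. 344.] [524.  38.  43.] [ 466. -207.   -1.] [848. 187. 263.]
```

View pics/scene1.png

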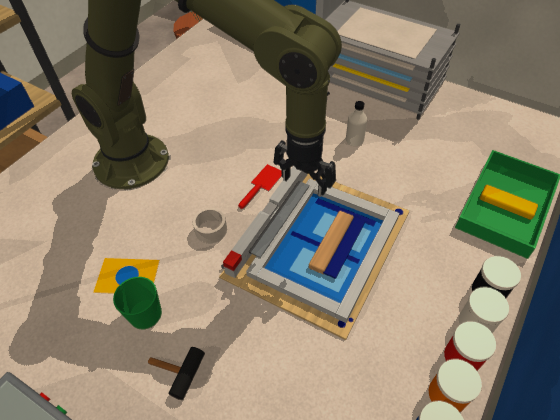

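View pics/wrist1.png

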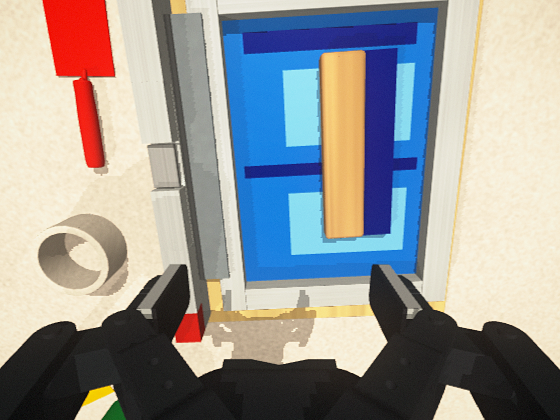

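```bash
python3 - <<'E'
from h import *
for c in ["wrist","scene"]:
    f=dict(np.load(c+".npz")); p,u,v=world(f)
    m=(abs(p[:,2]-66)<4)&(p[:,0]>440)&(p[:,0]<600)&(abs(p[:,1])<260)
    q=p[m]; b=f["frame"][v[m],u[m]].astype(int)
    red=(b[:,2]>b[:,0]+60)&(b[:,2]>b[:,1]+60)
    print(c,len(q),cv2.minAreaRect(q[:,:2].astype(np.float32)),np.median(q[:,2]))
    print("red",red.sum(),np.round(q[red].mean(0)),np.round(q[red].min(0)),np.round(q[red].max(0)))
    c0=q[:,:2].mean(0); w,V=np.linalg.eigh(np.cov(q[:,:2].T)); d=V[:,1]
    t=(q[:,:2]-c0)@d; 
    h,e=np.histogram(t,bins=np.arange(-230,231,6)); print(c0,d,dict(zip(e[:-1].astype(int),h)))
E
```

```text
wrist 7955 ((506.8357849121094, -7.8696136474609375), (31.400815963745117, 356.5919494628906), 2.718963623046875) 65.9492115863391
red 606 [ 518. -167.   66.] [ 501. -186.   62.] [ 530. -145.   68.]
[505.7603666   41.14853428] [-0.05701598  0.99837327] {np.int64(-230): np.int64(53), np.int64(-224): np.int64(107), np.int64(-218): np.int64(113), np.int64(-212): np.int64(95), np.int64(-206): np.int64(93), np.int64(-200): np.int64(75), np.int64(-194): np.int64(61), np.int64(-188): np.int64(58), np.int64(-182): np.int64(42), np.int64(-176): np.int64(33), np.int64(-170): np.int64(26), np.int64(-164): np.int64(24), np.int64(-158): np.int64(23), np.int64(-152): np.int64(21), np.int64(-146): np.int64(23), np.int64(-140): np.int64(20), np.int64(-134): np.int64(25), np.int64(-128): np.int64(59), np.int64(-122): np.int64(143), np.int64(-116): np.int64(145), np.int64(-110): np.int64(146), np.int64(-104): np.int64(145), np.int64(-98): np.int64(152), np.int64(-92): np.int64(155), np.int64(-86): np.int64(149), np.int64(-80): np.int64(154), np.int64(-74): np.int64(165), np.int64(-68): np.int64(159), 
[... 3104 characters left out ...]
p.int64(12), np.int64(82): np.int64(14), np.int64(88): np.int64(18), np.int64(94): np.int64(12), np.int64(100): np.int64(15), np.int64(106): np.int64(15), np.int64(112): np.int64(15), np.int64(118): np.int64(11), np.int64(124): np.int64(13), np.int64(130): np.int64(14), np.int64(136): np.int64(12), np.int64(142): np.int64(18), np.int64(148): np.int64(11), np.int64(154): np.int64(11), np.int64(160): np.int64(8), np.int64(166): np.int64(10), np.int64(172): np.int64(3), np.int64(178): np.int64(9), np.int64(184): np.int64(10), np.int64(190): np.int64(12), np.int64(196): np.int64(10), np.int64(202): np.int64(15), np.int64(208): np.int64(11), np.int64(214): np.int64(2), np.int64(220): np.int64(0)}
```

The scene view shows the red bar end near pixel (232,260), with the bar running up and to the right. The wrist view shows the notch as a break at (165,167), which is about world (507,25). The red end is at about (517,-166).

```bash
cat >> h.py <<'E'
from scipy.spatial.transform import Rotation as Ro
d=np.array([-0.049,0.9988,0]); d/=np.linalg.norm(d)
S=np.array([517.2,-165.5,0]); N=S+191*d          # red end, notch (approx)
def rot(sg):
    y=sg*d; z=np.array([0,0,-1.]); return Ro.from_matrix(np.stack([np.cross(y,z),y,z],1)).as_rotvec()
def at(s,z): return (S+s*d+[0,0,z]).tolist()
E
python3 - <<'E'
from h import *
for sg in (1,-1):
    print(sg,[None if (q:=arm.inverse_kinematics(at(s,z),rot(sg).tolist())) is None else np.round(q,2) for s,z in [(0,150),(0,84),(100,84),(191,68),(191,200)]])
arm.gripper_to(0)
sg=min((1,-1),key=lambda g: np.abs(np.array(arm.inverse_kinematics(at(0,150),rot(g).tolist()))-arm.sense()["joint_positions"]).max())
arm.move_pose(at(0,150),rot(sg).tolist())
arm.line_to(at(0,97),feed=60); arm.dwell(.2)
s=arm.sense(); print(sg,s["t"],s["ee_pos"],s["force"],s["grip_width"])
f=arm.grab_frame("side"); cv2.imwrite("pics/side1.png",f["frame"])
E
```

```text
1 [array([ 0.67,  0.54, -0.61,  1.85,  0.39,  0.88,  1.48]), array([ 0.63,  0.62, -0.56,  1.92,  0.48,  0.73,  1.41]), array([ 0.45,  0.59, -0.56,  1.99,  0.49,  0.69,  1.2 ]), array([ 0.26,  0.61, -0.55,  2.02,  0.52,  0.65,  1.  ]), array([ 0.36,  0.43, -0.66,  1.87,  0.32,  0.94,  1.17])]
-1 [array([ 0.16,  0.49,  0.15,  1.86, -0.1 ,  0.8 , -1.16]), array([ 0.18,  0.58,  0.13,  1.93, -0.12,  0.65, -1.14]), array([-0.  ,  0.55,  0.13,  1.99, -0.11,  0.61, -1.32]), array([-0.17,  0.56,  0.11,  2.03, -0.12,  0.55, -1.5 ]), array([-0.19,  0.38,  0.13,  1.88, -0.06,  0.89, -1.55])]
-1 3.45 [ 517.37566579 -165.58184237   97.37130893] [ 0.37820798  0.0843935  -0.19638844] 0.03251919339911791
```

View pics/side1.png

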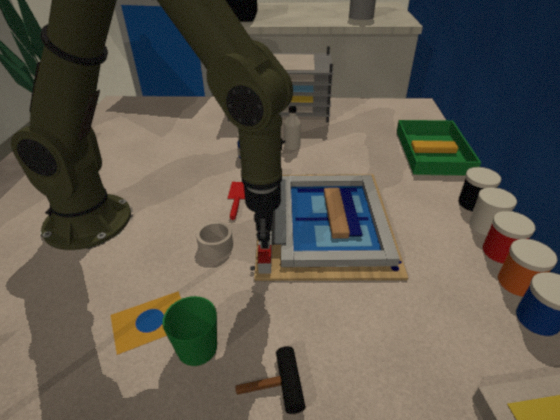

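The side view shows the closed fingertips just above the red end, at pixel (264,250). Next I descend to a light contact.

```bash
python3 - <<'E'
from h import *
f0=np.array(arm.sense()["force"]); print(f0)
z=97.
while z>78:
    z-=1 if z>88 else .3
    arm.line_to(at(0,z),feed=15); s=arm.sense(); F=s["force"][2]-f0[2]
    if z<89: print(round(z,1),round(s["ee_pos"][2],2),round(F,2),round(s["t"],2))
    if F>3: break
E
```

```text
[-0.00135551  0.0979613   0.33643353]
88.0 87.92 -0.31 5.75
87.7 87.71 -0.36 6.0
87.4 87.39 -0.46 6.25
87.1 87.09 0.25 6.5
86.8 86.79 0.05 6.75
86.5 86.49 0.22 7.0
86.2 86.17 -0.63 7.25
85.9 85.89 -0.92 7.5
85.6 85.57 0.6 7.75
85.3 85.28 -0.31 8.0
85.0 85.16 2.91 8.25
84.7 85.12 6.67 8.5
```

```bash
python3 - <<'E'
from h import *
f0=.34; z=84.9; s_=0; lost=0; zc=85.12; log=[]
while s_<215:
    s_+=4 if s_<165 else 2
    arm.line_to(at(s_,z),feed=25); s=arm.sense(); F=s["force"][2]-f0; e=s["ee_pos"]
    log.append((s_,round(z,2),round(e[2],2),round(F,1),np.round(np.hypot(*s["force"][:2]),1)))
    if F>25: print("high"); break
    z+=np.clip((F-4)/13*.6,-.3,.4)
    if F<1.2 and e[2]<zc-.5: lost+=1
    else: lost=0
    if lost>=2: print("DROP"); break
print(*log[::4],*log[-8:],sep="\n"); print(s["t"],e)
E
```

```text
DROP
(4, 84.9, np.float64(85.14), np.float64(4.9), np.float64(1.2))
(20, np.float64(85.06), np.float64(85.14), np.float64(4.9), np.float64(3.6))
(36, np.float64(85.24), np.float64(85.15), np.float64(2.9), np.float64(0.3))
(52, np.float64(85.08), np.float64(85.12), np.float64(4.3), np.float64(1.7))
(68, np.float64(85.2), np.float64(85.15), np.float64(4.3), np.float64(1.0))
(84, np.float64(85.07), np.float64(85.12), np.float64(3.9), np.float64(1.2))
(100, np.float64(85.12), np.float64(85.11), np.float64(4.1), np.float64(0.9))
(116, np.float64(85.07), np.float64(85.02), np.float64(2.4), np.float64(0.4))
(132, np.float64(84.92), np.float64(85.0), np.float64(5.0), np.float64(3.1))
(148, np.float64(85.06), np.float64(85.02), np.float64(4.7), np.float64(1.7))
(164, np.float64(84.94), np.float64(85.0), np.float64(3.5), np.float64(2.0))
(174, np.float64(84.94), np.float64(84.53), np.float64(-0.0), np.float64(0.5))
(156, np.float64(85.06), np.float64(85.02), np.float64(2.6), np.float64(1.6))
(160, np.float64(85.0), np.float64(85.0), np.float64(2.9), np.float64(1.7))
(164, np.float64(84.94), np.float64(85.0), np.float64(3.5), np.float64(2.0))
(168, np.float64(84.92), np.float64(84.98), np.float64(5.1), np.float64(2.1))
(170, np.float64(84.97), np.float64(84.97), np.float64(4.6), np.float64(2.1))
(172, np.float64(85.0), np.float64(84.97), np.float64(2.7), np.float64(1.6))
(174, np.float64(84.94), np.float64(84.53), np.float64(-0.0), np.float64(0.5))
(176, np.float64(84.75), np.float64(84.55), np.float64(0.1), np.float64(0.1))
22.45 [508.37486746  10.72857826  84.55183055]
```

The fingertip dropped at s≈174 mm, where the camera put the notch. Now I move to the notch middle inside it and press the tongue.

```bash
python3 - <<'E'
from h import *
f0=.34
for s_,z in [(180,83.5),(190,81)]:
    arm.line_to(at(s_,z),feed=25); s=arm.sense(); print(s["ee_pos"],s["force"])
z=81.
while z>66:
    z-=.5; arm.line_to(at(190,z),feed=15); s=arm.sense(); F=s["force"][2]-f0
    print(round(z,1),round(s["ee_pos"][2],2),round(F,1),np.round(s["force"][:2],1))
    if F>22: break
arm.dwell(.4); s=arm.sense(); print(s["t"],s["ee_pos"],s["force"])
E
```

```text
[508.31456301  14.57087175  83.43035118] [-0.34060994  0.03239114  0.56946132]
[507.87786539  24.37801634  81.00019613] [ 0.60314297 -0.46029163 -0.53290634]
80.5 80.51 -0.3 [-0.  -0.3]
80.0 79.97 -0.0 [ 0.9 -0.6]
79.5 79.46 0.7 [ 0.9 -0.4]
79.0 78.98 0.2 [ 0.1 -0.2]
78.5 78.45 -1.2 [-0.3  0.1]
78.0 78.06 0.5 [0.3 1. ]
77.5 77.6 2.7 [-0.6 -0.5]
77.0 77.04 3.6 [-0.5 -0.2]
76.5 76.48 3.6 [-0.6 -0.2]
76.0 75.95 2.7 [-0.3 -0.7]
75.5 75.45 2.1 [0.8 1.1]
75.0 74.96 1.9 [0.2 0.9]
74.5 74.49 2.2 [ 1.  -0.2]
74.0 73.97 3.3 [-0.7  0.4]
73.5 73.48 2.2 [ 0.1 -0.6]
73.0 72.96 2.5 [0.7 1.8]
72.5 72.47 2.7 [0.7 0.5]
72.0 71.96 3.0 [1.9 0.4]
71.5 71.46 1.4 [0.7 0.3]
71.0 70.96 2.9 [0.8 0. ]
70.5 70.45 3.2 [ 0.4 -0.2]
70.0 70.06 5.2 [0.9 0.3]
69.5 69.99 9.6 [-1.2  0.4]
69.0 69.94 14.9 [-1.3  0.2]
68.5 69.88 20.4 [-3.4  0.6]
68.0 69.81 25.6 [-3.3  0.3]
30.225 [508.09282324  24.25370663  69.80055105] [-4.92364723 -0.45846506 26.32374117]
```

The tongue gave way at 78 mm and hit a hard stop at 70 mm, so it travelled the full 8 mm. Next I retract straight up and check.

```bash
python3 - <<'E'
from h import *
arm.line_to(at(190,70.5),feed=15); arm.line_to(at(190,90),feed=40); arm.line_to(at(190,250),feed=120); arm.dwell(.3)
s=arm.sense(); print(s["t"],s["ee_pos"],s["force"])
f=arm.grab_frame("wrist"); cv2.imwrite("pics/w2.png",f["frame"])
p,u,v=world(f); q=p-N; a=q@d; b=q@np.array([d[1],-d[0],0])
m=(abs(a)<18)&(abs(b)<9); print("notch z",np.median(p[m,2]),m.sum())
m=(abs(a)>40)&(abs(a)<80)&(abs(b)<9); print("bar z",np.median(p[m,2]))
for lo in range(18,56,4):
    m=(abs(a)<100)&(b>lo)&(b<lo+4); print(lo,np.round(np.median(p[m,2]),1) if m.any() else None,end="; ")
g=dict(np.load("wrist.npz")); p,u,v=world(g); q=p-N; a=q@d; b=q@np.array([d[1],-d[0],0]); print("\nbefore")
for lo in range(18,56,4):
    m=(abs(a)<100)&(b>lo)&(b<lo+4); print(lo,np.round(np.median(p[m,2]),1) if m.any() else None,end="; ")
E
```

```text
32.9667 [507.81442363  24.28352921 249.73689038] [-0.06909157  0.27091685 -0.23296361]
notch z 261.3095724369991 2587
bar z 307.5775390432376
18 325.4; 22 43.7; 26 44.7; 30 45.5; 34 46.6; 38 47.6; 42 48.6; 46 46.5; 50 34.9; 54 34.7; 
before
18 42.4; 22 42.0; 26 42.0; 30 42.0; 34 42.0; 38 42.0; 42 42.8; 46 297.7; 50 299.7; 54 302.5;
```

View pics/w2.png

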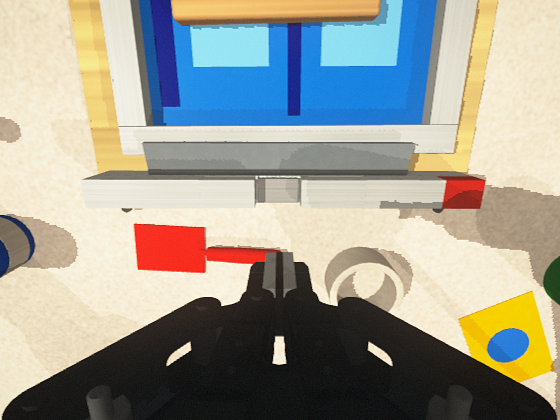

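The wrist view shows the tongue down in the notch at (278,189). The jaw plate at (280,157) is tilted open, its depth rising from 43.7 to 48.6 mm towards the lip, where it was flat at 42 mm before. The screen and the loose items in view look undisturbed.

```bash
python3 -c "
from bench import arm
print(arm.sign_off())"
```

```text
the job is handed in; nothing more can be done
None
```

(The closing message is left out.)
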